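# Back off the mill's left-hand burr nut and draw its keeper

## Robot

A 6-joint arm with a two-finger parallel gripper is mounted at the origin on the work surface. World frame = base frame: x ahead of the robot, y to its left, z up, the work surface at z = 0. Lengths are in m, angles in rad, forces in N, time in s.
With the tool pointing down it reaches from about 0.3 to 0.775 m from the base axis. Payload 14.6 kg.
Tool frame: the origin (TCP) lies on the centre line of the jaws, within the pads' length; the fingertips stand 25 mm ahead of it and the grasp point (between the pads) lies 6 mm ahead of it; z points along the fingers, y is the line along which they close (so a half turn about z gives the same grasp; the last joint's range is limited). The gripper opens to 85 mm and grips with 20 to 120 N. Pads are 22 mm wide; open, the fingers measure 114 mm over their backs; the gripper's body (76 mm by 85 mm) begins 54 mm behind the grasp point. The pads swing forward as they close: fully open they stand 13 mm farther back than shut.
Start: joints at [-1.415, 0.3, 1.521, -0, 1.321, -0.067], TCP at [0.122, -0.536, 0.256] pointing down, gripper open.
Joint ranges: [-3.03, 3.03], [-0.79, 2.21], [0.23, 2.52], [-1.04, 4.18], [0, 3.07], [-2.55, 2.55]. Speed limits (rad/s): [2.22, 2.22, 2.57, 3.14, 3.14, 3.14].

## Interface

Orientations are given as a unit quaternion [w, x, y, z].
In Python, from cell import env, cams, job gives the robot as it stands.
- The arm moves only by the shell command python3 -m jog 'ROWS' [FORCE]. ROWS is JSON, one flat list of numbers, 7 for each row, row after row: the closure, from 0 (fully open) to 1 (shut), then the shift along the tool's x, y, z in m, then the turn, a rotation vector about the tool's x, y, z in rad. In form: [grip, x, y, z, wx, wy, wz, grip, x, y, z, wx, wy, wz, ...]. A call has 1 to 20 rows; each row shifts and turns the commanded pose from where the row before left it, along the tool's axes as they then stand; what a row does not reach is not made up. A row lasts 1/8 s, in which the tool goes at most 62.5 mm and 10.7 degrees, less where a joint would pass 70% of its speed; a pose out of reach is approached as far as the arm can. A call with a gripper value outside its range is refused whole. The fingers move at their own pace and stop on an object; FORCE is the grip in N (left out, the last holds). Time passes only in rows, so rows that do not move let the fingers close. It gives the time, the measured TCP pose, the force, the opening and the grip force at its end, in the units of the state.
- env.read_state(): the state, without advancing time (a new reading comes with each control period).
- cams.get_image(name): name is "scene" or "side" or "wrist"; returns a dict with "color" (384x512x3 uint8, blue, green, red), "z_map" (384x512 float32, m along the optical axis (not along the pixel's ray), 0 where there is no reading), "camera_matrix" (3x3 intrinsics, pixels), "R" (3x3) and "t" (3): a world point X has camera coordinates R X + t. Camera axes: x right, y down, z forward; pixel columns grow to the right and rows downward; lengths in m; the calibration is good to about 2 mm. The wrist camera is an equidistant fisheye: a pixel r from the principal point sees the ray r / f radians off the axis. A picture is of the moment at which its call begins.
- job.close_job(): hands the job in; it is judged then, once.
The state is a dict: "t": time; "joints": joint angles; "joint_velocities": joint speeds; "effort": joint torques, N m; "eef_pos": TCP position; "ee_rot": TCP orientation; "force": force on the tool from outside, world axes, zero at the start; "wrist_torque": the same for the moment, N m; "opening": finger opening in m; "finger_force": force on a finger pad.
Only numpy, scipy, OpenCV 4.12 (cv2) and the standard library are available. Lean on these libraries where they do the work, as an engineer would, in place of code of your own. Each camera call takes 0.05 s, during which the arm holds its last target. There are 200 camera calls.

## Task

Get the bench mill ready for cleaning: its burr nut has a left-hand thread, so turn it clockwise (seen from above) until it has climbed all the way up to its stop, without forcing it against the stop or squeezing it hard. Then slide the yellow keeper plate out from under the nut, along the deck onto the green pad until it lies flat up against the yellow end stop, and leave the nut up. Do not disturb the other things on the table.

Things in the scene. Friction and masses are not known exactly. Their poses are not given: they have to be found in the camera images.
- mill: Low stainless bench mill fixed to the table, 150 mm (its x) by 235 mm (its y, -67 to +168 mm), flat deck 90 mm above the table. Origin: on the spindle axis at table level; z up, turned up to 0.5 rad about z. A 12 mm spindle stands 56 mm above the deck at x=y=0 and carries the burr nut.
- pad_end (a point): Middle of the foot of the end stop's inner face, at mill x=0, y=+154 mm, on the deck. The yellow end stop is 10 mm high. The green parking pad runs from here back to mill y=+62 mm, between two side rails 7 mm high, 66 mm apart inside.
- burr_nut: Brass nut, LEFT-HAND thread, captive on the spindle: clockwise seen from above it climbs, 4 mm per turn. Origin on the axis at its underside, z up. Nose 36 mm across from z=0 to 14 mm, hub 24 mm across up to 33 mm. Stiff: 0.15 N m to turn all the way (about 4 N at 38 mm radius); stays where it is left. More than 80 N of push or squeeze on it damages it.
- nut_arm (a point): Centre of the red ball (16 mm) at the end of one of the nut's two straight arms, 52 mm out along the nut's own +x, 24 mm above its underside; the other arm is alike along -x. The arms are round steel bars 12 mm thick; closed fingertips can push one round.
- thread_stop (a point): Where the nut's underside is when the nut is up at its rigid thread stop: on the spindle axis, 16.5 mm above the deck (106.5 mm above the table). The nut starts anywhere from 7.1 to 10 mm lower, so from 1.75 to 2.5 turns are needed; the stop is best felt.
- keeper: Loose yellow steel keeper plate, about 0.2 kg, flat on the deck under the nut: 50 mm (x) by 104 mm (y, -28 to +76 mm), 6 mm thick. Origin under the plate, axes parallel to the mill's; starts within 2 mm of the spindle axis. A 16 mm slot open to its -y end straddles the spindle. It slides out along +y; against the end stop its origin is at mill y=+78 mm.
- keeper_lips (a point): Between the tops of two upturned lips at the ends of the keeper's prongs (keeper y=-28 to -23 mm, tops 13 mm above its underside). They catch on the nut's nose: the plate can be drawn out only when the nut's underside is above them.
- keeper_tab (a point): Top edge, middle of the -y face, of the keeper's upright pull tab: 44 mm wide (x), 6 mm thick (keeper y=+70 to +76 mm), top 30 mm above the keeper's underside. Hook it from its -y side and push to +y, or pinch it from above.
- hopper: loose metal hopper funnel (taken off the mill) standing on its flanged narrow end beside the mill, open mouth upward, 130 mm across, 125 mm tall; bystander; origin under its centre
- brush: cleaning brush, 170 mm long, lying on the table close to the mill; bystander; origin at its centre line on the table
- sample_cup: small open steel cup, 60 mm across, 60 mm tall, close to the mill; bystander; origin under its centre
- jar_a: amber jar with white cap, 70 mm across, 110 mm tall; bystander; origin under its centre
- jar_b: clear jar with green cap, 70 mm across, 110 mm tall; bystander; origin under its centre
- tin: tin with paper label, 74 mm across, 100 mm tall; bystander; origin under its centre
- wrench: steel wrench, 160 mm long, lying on the table; bystander
Not all that is in view belongs to the job. Of the things like the keeper, leave any that is red or turquoise; of the rest the smaller one is meant.

How it is judged:
By the outcome, as a careful person would: the job done as asked, in the order asked, and still so for the second after the job is handed in, with the robot touching nothing.
It also fails if it takes over 72 s, if anything falls off the work surface, if the arm or the gripper's body presses on something with over 40 N, if the wrist force passes 120 N, or if a joint passes its speed limit or range.

## Working session

There is one attempt and no reset: what is moved stays moved. The work goes in short steps, Python scripts to look and compute and a shell command to move; the robot and the scene stay as the last step left them, time stands still between calls to the robot, and variables do not carry over. Pictures are saved under pics/ and viewed, at most 10 in all, crops included, and the job is handed in when it is done.

```bash
ls; mkdir -p pics; python3 - <<'E'
from cell import env,cams,job
import cv2,numpy as np
s=env.read_state();print(s)
a=[]
for n in ["scene","side"]:
    d=cams.get_image(n);np.savez(f"pics/{n}.npz",**d);a.append(d["color"])
    print(n,d["camera_matrix"].tolist(),d["R"].round(3).tolist(),d["t"].round(3).tolist())
    cv2.imwrite(f"pics/{n}0.png",cv2.resize(d["color"],(800,600),interpolation=cv2.INTER_CUBIC))
E
```

```text
pics
{'t': 0.0, 'joints': array([-1.41461617e+00,  3.00467326e-01,  1.52161205e+00, -5.10253229e-05,
        1.32069230e+00, -6.65940596e-02]), 'joint_velocities': array([ 0.00031706,  0.00032464, -0.00025067, -0.00032348,  0.00012693,
       -0.00082142]), 'effort': array([-4.11499823e-04, -5.43499446e+01, -3.61794162e+01, -1.40317193e-04,
        4.04007427e-03,  6.17839305e-05]), 'eef_pos': array([ 0.12147106, -0.53619806,  0.25571027]), 'ee_rot': array([-5.87810571e-04,  9.93801991e-01,  1.11163189e-01, -5.10874171e-05]), 'force': array([ 0.83565213,  0.50265629, -0.80057197]), 'wrist_torque': array([-0.00757476, -0.04370451, -0.05458832]), 'finger_force': 0.0, 'opening': 0.08537414439616721}
scene [[466.23175908960104, 0.0, 258.7573448957367], [0.0, 466.23175908960104, 204.30857351066064], [0.0, 0.0, 1.0]] [[-0.849, 0.528, -0.009], [0.321, 0.503, -0.803], [-0.419, -0.685, -0.596]] [0.451, -0.051, 1.791]
side [[400.0673370898734, 0.0, 254.17951598718847], [0.0, 400.0673370898734, 198.81241941447365], [0.0, 0.0, 1.0]] [[0.995, -0.099, -0.006], [-0.068, -0.631, -0.773], [0.073, 0.769, -0.635]] [-0.501, 0.068, 1.449]
```

View pics/scene0.png

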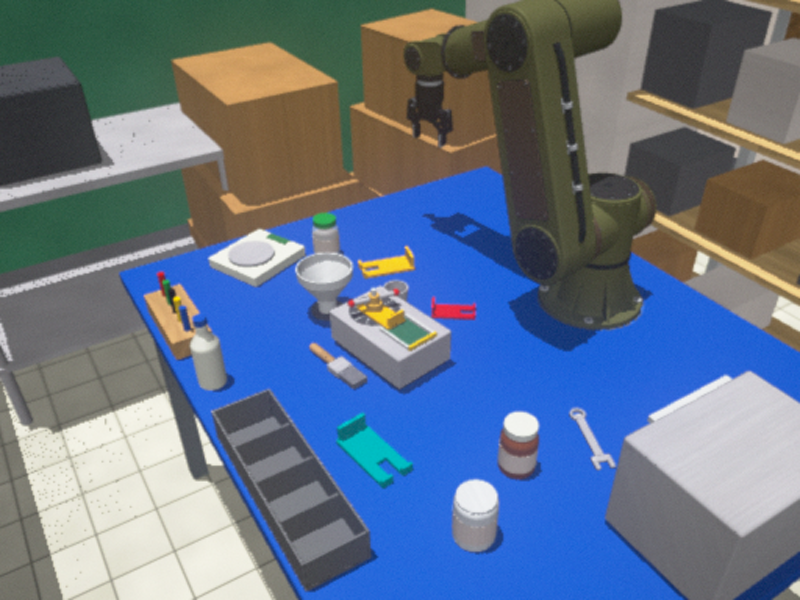

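View pics/side0.png

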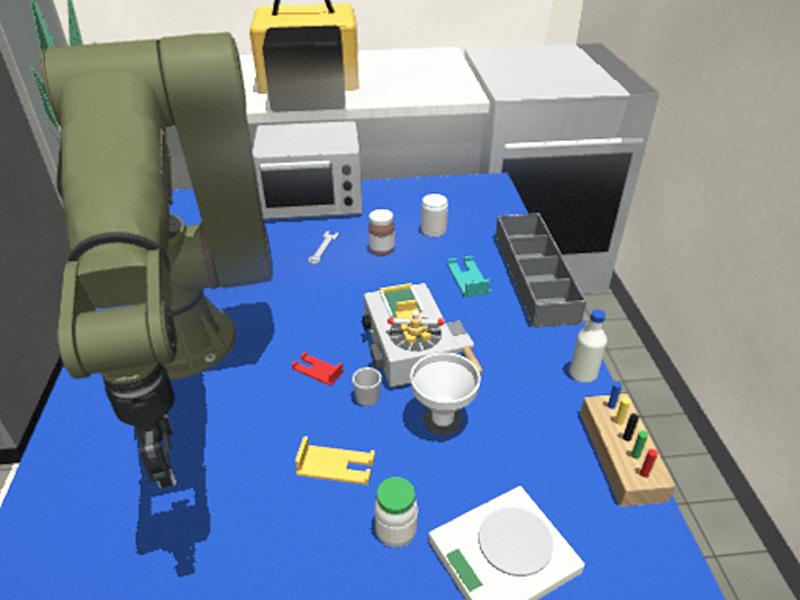

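The scene view shows the mill at about (390,335), with the nut with red balls, the yellow keeper on it and the green pad. The side view shows it at about (415,330), with balls near (390,322) and (440,322), the hopper at (445,390) and the cup at (367,387). The yellow plate on the table is a larger decoy.

```bash
cat > h.py <<'E'
import numpy as np,cv2
def pts(d):
    z=d["z_map"];K=d["camera_matrix"];v,u=np.mgrid[:384,:512]
    c=np.stack([(u-K[0,2])/K[0,0]*z,(v-K[1,2])/K[1,1]*z,z],-1)
    p=(c-d["t"])@d["R"]; p[z==0]=np.nan; return p
def ray(d,u,v,h):
    K=d["camera_matrix"];r=np.array([(u-K[0,2])/K[0,0],(v-K[1,2])/K[1,1],1])@d["R"];o=-d["t"]@d["R"]
    return o+r*(h-o[2])/r[2]
def hsv(d): return cv2.cvtColor(d["color"],cv2.COLOR_BGR2HSV)
def blobs(m,amin=4):
    n,l,s,c=cv2.connectedComponentsWithStats(m.astype(np.uint8))
    return [(c[i],s[i,4],l==i) for i in range(1,n) if s[i,4]>=amin]
E
python3 - <<'E'
from h import *
for n in ["scene","side"]:
    d=dict(np.load(f"pics/{n}.npz"));p=pts(d);H=hsv(d)
    deck=(abs(p[...,2]-.09)<.004)
    b=max(blobs(deck),key=lambda b:b[1] if 180<b[0][0]<300 and 170<b[0][1]<260 else 0)
    q=p[b[2]][:,:2].astype(np.float32)
    print(n,"deck",b[1],cv2.minAreaRect(q),cv2.boxPoints(cv2.minAreaRect(q)).round(3).tolist())
    red=((H[...,0]<6)|(H[...,0]>174))&(H[...,1]>150)&(H[...,2]>100)
    yel=(H[...,0]>18)&(H[...,0]<32)&(H[...,1]>150)&(H[...,2]>110)
    grn=(H[...,0]>50)&(H[...,0]<85)&(H[...,1]>90)
    for nm,m in (("red",red),("yel",yel),("grn",grn)):
        for c,a,l in blobs(m):
            md=np.nanmedian(p[l],0)
            if .2<md[0]<.8 and -.5<md[1]<.3: print(nm,c.round(1),a,md.round(3),"ray@.12",ray(d,*c,.12)[:2].round(4),"@.09",ray(d,*c,.09)[:2].round(4))
    # bystander blobs above table near mill
    m=(p[...,2]>.02)&(p[...,0]>.2)&(p[...,0]<.8)&(p[...,1]>-.5)&(p[...,1]<.3)
    for c,a,l in blobs(m,60): print("obj",c.round(),a,np.nanpercentile(p[l],2,axis=0).round(3),np.nanpercentile(p[l],98,axis=0).round(3))
E
```

```text
scene deck 1153 ((0.5213314890861511, -0.07770414650440216), (0.154704287648201, 0.23971311748027802), 9.358979225158691) [[0.4259999990463257, 0.02800000086426735], [0.46399998664855957, -0.20900000631809235], [0.6169999837875366, -0.18299999833106995], [0.578000009059906, 0.05299999937415123]]
red [253.2 186. ] 6 [ 0.476 -0.12   0.129] ray@.12 [ 0.4701 -0.132 ] @.09 [ 0.4477 -0.1698]
red [224.1 193.5] 8 [ 0.582 -0.136  0.13 ] ray@.12 [ 0.5763 -0.1466] @.09 [ 0.5574 -0.1848]
red [286.9 199. ] 109 [ 0.325 -0.135  0.007] ray@.12 [ 0.4153 -0.0064] @.09 [ 0.3911 -0.04  ]
yel [261.4 161.2] 11 [ 0.288 -0.369  0.039] ray@.12 [ 0.3588 -0.2559] @.09 [ 0.3328 -0.2978]
yel [247.6 169.8] 248 [ 0.345 -0.38   0.009] ray@.12 [ 0.433  -0.2319] @.09 [ 0.4094 -0.2729]
yel [244.2 201.5] 181 [ 0.534 -0.095  0.098] ray@.12 [ 0.5423 -0.0705] @.09 [ 0.5223 -0.1063]
yel [269.7 217.5] 36 [0.505 0.026 0.101] ray@.12 [0.5175 0.0464] @.09 [0.4966 0.0145]
grn [261.2 212.1] 159 [ 0.506 -0.022  0.092] ray@.12 [0.5254 0.0082] @.09 [ 0.5048 -0.0249]
obj [337.  89.] 6481 [ 0.203 -0.126  0.182] [0.252 0.095 0.685]
ob
[... 1141 characters left out ...]
172 -0.1531]
yel [203.9 299.1] 141 [ 0.295 -0.403  0.009] ray@.12 [ 0.3271 -0.482 ] @.09 [ 0.3246 -0.4594]
yel [231.4 294.8] 31 [ 0.399 -0.39   0.005] ray@.12 [ 0.398  -0.4761] @.09 [ 0.398  -0.4533]
grn [254.3 190.4] 115 [ 0.501 -0.007  0.09 ] ray@.12 [ 0.5005 -0.0474] @.09 [ 0.5041 -0.0094]
grn [237.4 211.8] 5 [ 0.439 -0.071  0.05 ] ray@.12 [ 0.4352 -0.1524] @.09 [ 0.4365 -0.1182]
obj [151.  91.] 3217 [ 0.201 -0.161  0.203] [ 0.253 -0.028  0.69 ]
obj [244. 152.] 103 [0.474 0.291 0.021] [0.512 0.3   0.104]
obj [306. 181.] 86 [0.685 0.09  0.02 ] [0.745 0.105 0.044]
obj [266. 224.] 4299 [ 0.409 -0.36   0.024] [0.623 0.019 0.126]
obj [193. 288.] 77 [ 0.28  -0.403  0.022] [ 0.298 -0.349  0.042]
```

```bash
python3 -m jog '[0,0.0487,-0.0304,0,0,0,0, 0,0.0487,-0.0304,0,0,0,0, 0,0.0487,-0.0304,0,0,0,0, 0,0.0487,-0.0304,0,0,0,0, 0,0.0487,-0.0304,0,0,0,0, 0,0.0487,-0.0304,0,0,0,0, 0,0.0487,-0.0304,0,0,0,0, 0,0.0487,-0.0304,0,0,0,0, 0,0.0487,-0.0304,0,0,0,0, 0,0.0487,-0.0304,0,0,0,0]' 25
python3 -m jog '[0.4,0,0,0,0,0,-0.184, 0.4,0,0,0,0,0,-0.184, 0.4,0,0,0,0,0,-0.184, 0.4,0,0,0,0,0,-0.184, 0.4,0,0,0,0,0,-0.184, 0.4,0,0,0,0,0,-0.184, 0.4,0,0,0,0,0,-0.184, 0.4,0,0,0,0,0,-0.184, 0.4,0,0,0,0,0,-0.184, 0.4,0,0,0,0,0,-0.184, 0.4,0,0,0,0,0,-0.184, 0.4,0,0,0,0,0,-0.184, 0.4,0,0,0,0,0,-0.184, 0.4,0,0,0,0,0,-0.184, 0.4,0,0,0,0,0,-0.184, 0.4,0,0,0,0,0,0]'
cat >> h.py <<'E'
def state(env,tx=None,ty=None):
    from scipy.spatial.transform import Rotation as Ro
    s=env.read_state();q=s["ee_rot"];R=Ro.from_quat([*q[1:],q[0]]).as_matrix()
    print("t",round(s["t"],2),"pos",s["eef_pos"].round(4),"yaw",round(float(np.arctan2(R[1,0],R[0,0])),3),"tilt",R[:2,2].round(3),"j6",s["joints"][5].round(3),"F",s["force"].round(1),"T",s["wrist_torque"].round(2),"open",round(s["opening"],4),"ff",round(s["finger_force"],1))
    if tx is not None: print("tool delta",((np.array([tx,ty,s["eef_pos"][2]])-s["eef_pos"])@R).round(4))
    return s,R
E
python3 - <<'E'
from cell import env,cams
from h import *
state(env,.5290,-.1315)
d=cams.get_image("wrist");np.savez("pics/w1.npz",**d);cv2.imwrite("pics/w1.png",cv2.resize(d["color"],(768,576)))
print(d["camera_matrix"].round(1).tolist(),(-d["t"]@d["R"]).round(3),d["R"].round(3).tolist())
E
```

```text
t: 1.35
eef_pos: [0.5304, -0.1307, 0.2561]
ee_rot: [-0.0, 0.994, 0.111, -0.0]
force: [0.2, -1.1, 0.8]
opening: 0.0854
finger_force: 0.0
t: 3.35
eef_pos: [0.5292, -0.1322, 0.256]
ee_rot: [-0.0, 0.08, 0.997, 0.0]
force: [-1.3, -1.3, 0.2]
opening: 0.0515
finger_force: 0.0
t 3.35 pos [ 0.5292 -0.1322  0.256 ] yaw 2.982 tilt [-0.  0.] j6 -1.723 F [-1.3 -1.3  0.2] T [-0.01 -0.02 -0.03] open 0.0515 ff 0.0
tool delta [0.0004 0.0007 0.    ]
[[297.3, 0.0, 258.2], [0.0, 297.3, 185.9], [0.0, 0.0, 1.0]] [ 0.464 -0.122  0.374] [[0.16, 0.987, -0.0], [0.952, -0.154, 0.263], [0.259, -0.042, -0.965]]
```

View pics/w1.png

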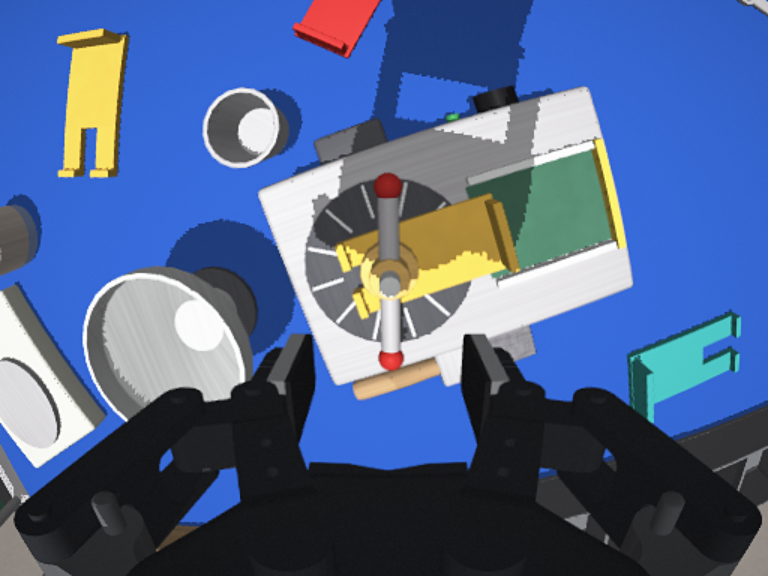

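The wrist view shows the nut hub at about (390,275) and the balls at (388,186) and (391,358), so the tool's x is lined up with the arms. The keeper tab is near (500,235) and the hopper is well left of the spindle. I'll measure the balls and the spindle top.

```bash
cat >> h.py <<'E'
def fray(d,u,v,h):
    K=d["camera_matrix"];x=(u-K[0,2])/K[0,0];y=(v-K[1,2])/K[1,1];r=np.hypot(x,y)
    k=np.sin(r)/max(r,1e-9);w=np.array([x*k,y*k,np.cos(r)])@d["R"];o=-d["t"]@d["R"]
    return o+w*(h-o[2])/w[2]
def redballs(d,h=.122):
    H=hsv(d);m=((H[...,0]<6)|(H[...,0]>174))&(H[...,1]>150)&(H[...,2]>60)
    return [(c,a,fray(d,*c,h)) for c,a,l in blobs(m,30)]
E
python3 - <<'E'
from h import *
d=dict(np.load("pics/w1.npz"))
for c,a,p in redballs(d): print(c.round(1),a,p.round(4),d["z_map"][int(c[1]),int(c[0])])
H=hsv(d);y=(H[...,0]>15)&(H[...,0]<34)&(H[...,1]>140)&(H[...,2]>60)
for c,a,l in blobs(y,30):
    v,u=np.nonzero(l);print("yel",c.round(1),a,"bbox",u.min(),u.max(),v.min(),v.max(),fray(d,*c,.096).round(4))
E
```

```text
[223.7  15.4] 1388 [ 0.3796 -0.138   0.122 ] 0.3240835
[258.1 123.8] 250 [ 0.4784 -0.1245  0.122 ] 0.23816787
[260.3 239.9] 158 [ 0.584  -0.1396  0.122 ] 0.26371157
yel [62.4 65.8] 3285 bbox 38 85 19 117 [ 0.3731 -0.3207  0.096 ]
yel [404.8 127.7] 399 bbox 395 416 93 164 [0.5024 0.0222 0.096 ]
yel [305.1 162.3] 3543 bbox 266 345 129 201 [ 0.523  -0.0861  0.096 ]
yel [237.3 165.4] 382 bbox 223 251 153 180 [ 0.5157 -0.1507  0.096 ]
yel [243.3 201.1] 223 bbox 235 252 192 211 [ 0.552  -0.1512  0.096 ]
```

```bash
python3 -m jog '[0.45,-0.001,0,0.03,0,0,-0.01, 0.45,0,0,0.04,0,0,0, 0.45,0,0,0.03,0,0,0, 0.45,0,0,0.012,0,0,0, 0.45,0,0,0,0,0,0]' 25
python3 - <<'E'
from cell import env,cams
from h import *
state(env,.530,-.1318)
d=cams.get_image("side");cv2.imwrite("pics/s1.png",cv2.resize(d["color"][150:270,190:340],(800,640))[:600])
E
```

```text
t: 4.03
eef_pos: [0.5303, -0.1325, 0.1443]
ee_rot: [-0.0, 0.075, 0.997, 0.0]
force: [-1.0, 0.8, 1.1]
opening: 0.0469
finger_force: 0.0
t 4.03 pos [ 0.5303 -0.1325  0.1443] yaw 2.991 tilt [-0.001  0.   ] j6 -1.732 F [-1.   0.8  1.1] T [-0.02 -0.01 -0.01] open 0.0469 ff 0.0
tool delta [0.0004 0.0006 0.    ]
```

View pics/s1.png

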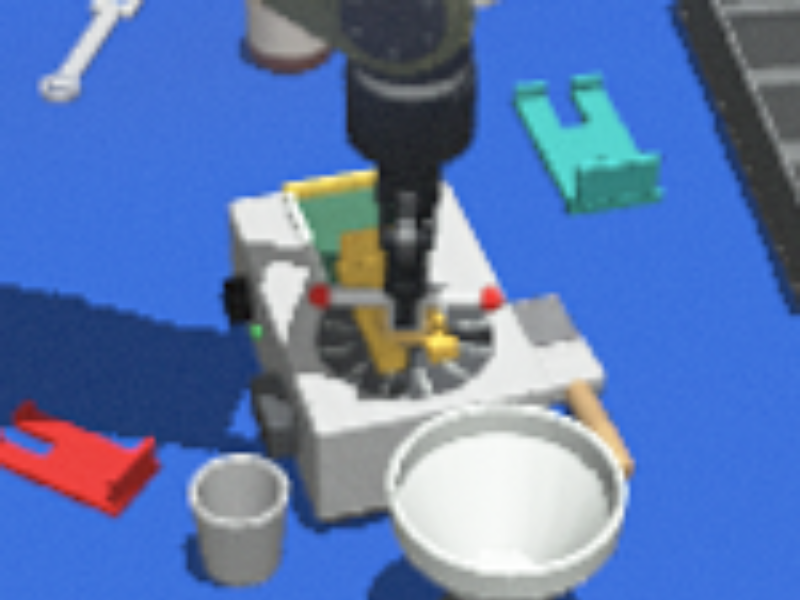

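The side crop shows the near finger in front of the hub at (405,320), between the two arms, with its tip slightly below the bars. I'll lower 2 mm and close gently.

```bash
python3 -m jog '[0.45,0,0,0.002,0,0,0, 1,0,0,0,0,0,0, 1,0,0,0,0,0,0, 1,0,0,0,0,0,0, 1,0,0,0,0,0,0, 1,0,0,0,0,0,0.1, 1,0,0,0,0,0,0.15, 1,0,0,0,0,0,0.15]' 25
python3 - <<'E'
from cell import env,cams
from h import *
state(env)
d=cams.get_image("wrist")
b=[p for c,a,p in redballs(d) if a<900 and p[0]>.45]
print(np.round(b,4))
E
```

```text
t: 5.08
eef_pos: [0.5306, -0.1322, 0.1433]
ee_rot: [0.0, 0.273, 0.962, 0.0]
force: [-3.6, 2.7, 7.8]
opening: 0.0224
finger_force: 24.5
t 5.08 pos [ 0.5306 -0.1322  0.1433] yaw 2.588 tilt [0.001 0.   ] j6 -1.329 F [-3.6  2.7  7.8] T [0.41 0.6  0.2 ] open 0.0224 ff 24.5
[[ 0.485  -0.1053  0.122 ]]
```

```bash
python3 -m jog '[1,0,0,-0.0012,0,0,0.15, 1,0,0,-0.0001,0,0,0.184, 1,0,0,-0.0001,0,0,0.184, 1,0,0,-0.0001,0,0,0.184, 1,0,0,-0.0001,0,0,0.184, 1,0,0,-0.0001,0,0,0.184, 1,0,0,-0.0001,0,0,0.184, 1,0,0,-0.0001,0,0,0.184, 1,0,0,-0.0001,0,0,0.184]' 25
python3 - <<'E'
from cell import env,cams
from h import *
state(env)
d=cams.get_image("wrist")
b=[p for c,a,p in redballs(d) if a<900 and p[0]>.45]
print(np.round(b,4))
E
```

```text
t: 6.25
eef_pos: [0.5291, -0.1323, 0.1444]
ee_rot: [-0.001, 0.886, 0.464, -0.001]
force: [-11.9, 1.3, 6.8]
opening: 0.0225
finger_force: 25.9
t 6.25 pos [ 0.5291 -0.1323  0.1444] yaw 0.965 tilt [-0.003  0.001] j6 0.294 F [-11.9   1.3   6.8] T [0.41 2.2  0.18] open 0.0225 ff 25.9
[[ 0.5586 -0.0883  0.122 ]]
```

```bash
python3 -m jog '[1,-0.0007,-0.001,-0.0008,0,0,0.1, 1,0,0,-0.0001,0,0,0.184, 1,0,0,-0.0001,0,0,0.184, 1,0,0,-0.0001,0,0,0.184, 1,0,0,-0.0001,0,0,0.184, 1,0,0,-0.0001,0,0,0.184, 1,0,0,-0.0001,0,0,0.184, 1,0,0,-0.0001,0,0,0.184, 1,0,0,-0.0001,0,0,0.184, 1,0,0,-0.0001,0,0,0.184, 1,0,0,-0.0001,0,0,0.184, 1,0,0,-0.0001,0,0,0.14]' 25
python3 - <<'E'
from cell import env,cams
from h import *
state(env)
d=cams.get_image("wrist")
b=[p for c,a,p in redballs(d) if a<900 and p[0]>.45]
print(np.round(b,4))
E
```

```text
t: 7.8
eef_pos: [0.529, -0.1308, 0.1459]
ee_rot: [-0.001, 0.849, -0.529, -0.001]
force: [1.0, 13.0, -2.3]
opening: 0.0227
finger_force: 25.5
t 7.8 pos [ 0.529  -0.1308  0.1459] yaw -1.114 tilt [-0.001  0.003] j6 2.373 F [ 1.  13.  -2.3] T [ 2.31 -0.35  0.17] open 0.0227 ff 25.5
[[ 0.5538 -0.1778  0.122 ]]
```

```bash
python3 -m jog '[0.5,0,0,0,0,0,0, 0.5,0,0,-0.004,0,0,0, 0.5,0,0,-0.018,0,0,0, 0.5,0,0,0,0,0,-0.185, 0.5,0,0,0,0,0,-0.185, 0.5,0,0,0,0,0,-0.185, 0.5,0,0,0,0,0,-0.185, 0.5,0,0,0,0,0,-0.185, 0.5,0,0,0,0,0,-0.185, 0.5,0,0,0,0,0,-0.185, 0.5,0,0,0,0,0,-0.185, 0.5,0,0,0,0,0,-0.185, 0.5,0,0,0,0,0,-0.185, 0.5,0,0,0,0,0,-0.185, 0.5,0,0,0,0,0,-0.185, 0.5,0,0,0,0,0,-0.185, 0.5,0,0,0,0,0,-0.185, 0.5,0,0,0,0,0,-0.185, 0.5,0,0,0,0,0,-0.185, 0.5,0,0,0,0,0,-0.182]' 25
python3 - <<'E'
from cell import env,cams
from h import *
state(env,.529,-.1308)
d=cams.get_image("wrist")
b=[p for c,a,p in redballs(d,.1265) if a<900 and p[0]>.45]
print(np.round(b,4))
E
```

```text
t: 10.35
eef_pos: [0.5292, -0.1328, 0.1687]
ee_rot: [0.0, 0.524, 0.852, 0.0]
force: [-0.2, 0.5, -0.2]
opening: 0.0429
finger_force: 0.0
t 10.35 pos [ 0.5292 -0.1328  0.1687] yaw 2.039 tilt [ 0.001 -0.   ] j6 -0.781 F [-0.2  0.5 -0.2] T [0.02 0.02 0.01] open 0.0429 ff 0.0
tool delta [ 0.0018  0.0007 -0.    ]
[[ 0.5063 -0.085   0.1265]
 [ 0.5543 -0.1805  0.1265]]
```

```bash
python3 -m jog '[0.5,0.0012,0.0005,0.012,0,0,0, 0.5,0,0,0.0105,0,0,0, 1,0,0,0,0,0,0, 1,0,0,0,0,0,0, 1,0,0,-0.0005,0,0,0, 1,0,0,-0.0001,0,0,0.15, 1,0,0,-0.0001,0,0,0.184, 1,0,0,-0.0001,0,0,0.184, 1,0,0,-0.0001,0,0,0.184, 1,0,0,-0.0001,0,0,0.184, 1,0,0,-0.0001,0,0,0.184, 1,0,0,-0.0001,0,0,0.184, 1,0,0,-0.0001,0,0,0.184, 1,0,0,-0.0001,0,0,0.184, 1,0,0,-0.0001,0,0,0.184]' 25
python3 - <<'E'
from cell import env,cams
from h import *
state(env)
d=cams.get_image("wrist")
b=[p for c,a,p in redballs(d,.126) if a<900 and p[0]>.45]
print(np.round(b,4),[np.arctan2(p[1]+.132,p[0]-.530).round(3) for p in b])
E
```

```text
t: 12.28
eef_pos: [0.5295, -0.1311, 0.1464]
ee_rot: [0.0, 0.994, 0.11, 0.001]
force: [11.8, -0.3, -17.6]
opening: 0.0226
finger_force: 25.3
t 12.28 pos [ 0.5295 -0.1311  0.1464] yaw 0.221 tilt [0.001 0.   ] j6 1.04 F [ 11.8  -0.3 -17.6] T [ 0.11 -2.07  0.09] open 0.0226 ff 25.3
[[ 0.5806 -0.1194  0.126 ]] [np.float64(0.244)]
```

```bash
python3 -m jog '[1,0,0,0.0012,0,0,0.15, 1,0,0,0,0,0,0.184, 1,0,0,-0.0001,0,0,0.184, 1,0,0,-0.0001,0,0,0.184, 1,0,0,-0.0001,0,0,0.184, 1,0,0,-0.0001,0,0,0.184, 1,0,0,-0.0001,0,0,0.184, 1,0,0,-0.0001,0,0,0.06]' 25
python3 - <<'E'
from cell import env
from h import *
state(env)
E
python3 -m jog '[0.5,0,0,0,0,0,0, 0.5,0,0,-0.004,0,0,0, 0.5,0,0,-0.018,0,0,0, 0.5,0,0,0,0,0,-0.185, 0.5,0,0,0,0,0,-0.185, 0.5,0,0,0,0,0,-0.185, 0.5,0,0,0,0,0,-0.185, 0.5,0,0,0,0,0,-0.185, 0.5,0,0,0,0,0,-0.185, 0.5,0,0,0,0,0,-0.185, 0.5,0,0,0,0,0,-0.185, 0.5,0,0,0,0,0,-0.185, 0.5,0,0,0,0,0,-0.185, 0.5,0,0,0,0,0,-0.185, 0.5,0,0,0,0,0,-0.185, 0.5,0,0,0,0,0,-0.185, 0.5,0,0,0,0,0,-0.185, 0.5,0,0,0,0,0,-0.185, 0.5,0,0,0,0,0,-0.185, 0.5,0,0,0,0,0,-0.182]' 25
python3 - <<'E'
from cell import env,cams
from h import *
state(env,.5295,-.1315)
d=cams.get_image("wrist")
b=[p for c,a,p in redballs(d,.1285) if a<900 and p[0]>.45]
print(np.round(b,4),[np.arctan2(p[1]+.132,p[0]-.530).round(3) for p in b])
E
```

```text
t: 13.32
eef_pos: [0.5296, -0.1317, 0.147]
ee_rot: [-0.0, 0.855, -0.519, 0.001]
force: [7.0, -2.8, -6.9]
opening: 0.0224
finger_force: 26.3
t 13.32 pos [ 0.5296 -0.1317  0.147 ] yaw -1.091 tilt [ 0.002 -0.001] j6 2.352 F [ 7.  -2.8 -6.9] T [-0.45 -1.08  0.19] open 0.0224 ff 26.3
t: 15.82
eef_pos: [0.529, -0.1312, 0.1692]
ee_rot: [0.0, 0.514, 0.858, 0.0]
force: [0.9, -0.4, -0.4]
opening: 0.0426
finger_force: 0.0
t 15.82 pos [ 0.529  -0.1312  0.1692] yaw 2.062 tilt [ 0. -0.] j6 -0.801 F [ 0.9 -0.4 -0.4] T [-0.01 -0.03  0.03] open 0.0426 ff 0.0
tool delta [-0.0005  0.0003  0.    ]
[[ 0.5049 -0.0857  0.1285]
 [ 0.5558 -0.1799  0.1285]] [np.float64(2.067), np.float64(-1.077)]
```

```bash
python3 -m jog '[0.5,0,0,0.012,0,0,0, 0.5,0,0,0.0105,0,0,0, 1,0,0,0,0,0,0, 1,0,0,0,0,0,0, 1,0,0,0,0,0,0, 1,0,0,0,0,0,0.15, 1,0,0,-0.0001,0,0,0.184, 1,0,0,-0.0001,0,0,0.184, 1,0,0,-0.0001,0,0,0.184, 1,0,0,-0.0001,0,0,0.184, 1,0,0,-0.0001,0,0,0.184, 1,0,0,-0.0001,0,0,0.184, 1,0,0,-0.0001,0,0,0.184, 1,0,0,-0.0001,0,0,0.184, 1,0,0,-0.0001,0,0,0.184]' 25
python3 -m jog '[1,0,0,-0.0001,0,0,0.15, 1,0,0,0,0,0,0.184, 1,0,0,-0.0001,0,0,0.184, 1,0,0,-0.0001,0,0,0.184, 1,0,0,-0.0001,0,0,0.184, 1,0,0,-0.0001,0,0,0.184, 1,0,0,-0.0001,0,0,0.184, 1,0,0,-0.0001,0,0,0.08]' 25
python3 - <<'E'
from cell import env
from h import *
state(env)
E
python3 -m jog '[0.5,0,0,0,0,0,0, 0.5,0,0,-0.004,0,0,0, 0.5,0,0,-0.018,0,0,0, 0.5,0,0,0,0,0,-0.185, 0.5,0,0,0,0,0,-0.185, 0.5,0,0,0,0,0,-0.185, 0.5,0,0,0,0,0,-0.185, 0.5,0,0,0,0,0,-0.185, 0.5,0,0,0,0,0,-0.185, 0.5,0,0,0,0,0,-0.185, 0.5,0,0,0,0,0,-0.185, 0.5,0,0,0,0,0,-0.185, 0.5,0,0,0,0,0,-0.185, 0.5,0,0,0,0,0,-0.185, 0.5,0,0,0,0,0,-0.185, 0.5,0,0,0,0,0,-0.185, 0.5,0,0,0,0,0,-0.185, 0.5,0,0,0,0,0,-0.185, 0.5,0,0,0,0,0,-0.185, 0.5,0,0,0,0,0,-0.182]' 25
python3 - <<'E'
from cell import env,cams
from h import *
state(env,.5293,-.1313)
d=cams.get_image("wrist")
b=[p for c,a,p in redballs(d,.1285) if a<900 and p[0]>.45]
print(np.round(b,4),[np.arctan2(p[1]+.132,p[0]-.530).round(3) for p in b])
E
```

```text
t: 17.75
eef_pos: [0.5296, -0.1311, 0.1467]
ee_rot: [0.0, 0.993, 0.121, 0.001]
force: [11.7, 0.9, -14.9]
opening: 0.0228
finger_force: 25.2
t: 18.75
eef_pos: [0.5294, -0.1316, 0.1476]
ee_rot: [0.0, 0.855, -0.518, 0.001]
force: [8.5, -2.7, -11.6]
opening: 0.0231
finger_force: 25.3
t 18.75 pos [ 0.5294 -0.1316  0.1476] yaw -1.09 tilt [ 0.001 -0.001] j6 2.35 F [  8.5  -2.7 -11.6] T [-0.42 -1.41  0.15] open 0.0231 ff 25.3
t: 21.25
eef_pos: [0.5291, -0.1313, 0.1704]
ee_rot: [0.0, 0.513, 0.858, 0.0]
force: [0.4, 0.7, -0.2]
opening: 0.0429
finger_force: 0.0
t 21.25 pos [ 0.5291 -0.1313  0.1704] yaw 2.064 tilt [ 0.001 -0.   ] j6 -0.804 F [ 0.4  0.7 -0.2] T [-0.   -0.03  0.06] open 0.0429 ff 0.0
tool delta [-0.0001  0.0002  0.    ]
[[ 0.504  -0.0865  0.1285]
 [ 0.5575 -0.1805  0.1285]] [np.float64(2.09), np.float64(-1.055)]
```

```bash
cat > chk.py <<'E'
import sys
from cell import env,cams
from h import *
s,R=state(env);yaw=np.arctan2(R[1,0],R[0,0])
b=[p for c,a,p in redballs(cams.get_image("wrist"),.128) if a<900 and p[0]>.45]
sl=[(np.arctan2(p[1]+.1315,p[0]-.5297)-yaw+np.pi/2)%np.pi-np.pi/2 for p in b]
print("slip",np.round(sl,3))
sys.exit(int(s["wrist_torque"][2]>.26 or not sl or max(sl)>.12))
E
python3 -m jog '[0.5,0,0,0.012,0,0,-0.02, 0.5,0,0,0.009,0,0,0, 1,0,0,0,0,0,0, 1,0,0,0,0,0,0, 1,0,0,0,0,0,0, 1,0,0,0,0,0,0.1]' 25 >/dev/null
C="python3 chk.py"
$C && python3 -m jog '[1,0,0,0,0,0,0.15, 1,0,0,-0.0001,0,0,0.15]' >/dev/null && $C && python3 -m jog '[1,0,0,-0.0001,0,0,0.15, 1,0,0,-0.0001,0,0,0.15]' >/dev/null && $C && python3 -m jog '[1,0,0,-0.0001,0,0,0.15, 1,0,0,-0.0001,0,0,0.15]' >/dev/null && $C && python3 -m jog '[1,0,0,-0.0001,0,0,0.15, 1,0,0,-0.0001,0,0,0.15]' >/dev/null && $C && python3 -m jog '[1,0,0,-0.0001,0,0,0.15, 1,0,0,-0.0001,0,0,0.15]' >/dev/null && $C
```

```text
t 22.05 pos [ 0.5289 -0.1309  0.1483] yaw 1.975 tilt [-0.  0.] j6 -0.714 F [ 3.9  3.6 -9.6] T [ 0.54 -0.67  0.14] open 0.0224 ff 25.4
slip [0.024]
t 22.35 pos [ 0.5291 -0.1309  0.1485] yaw 1.672 tilt [0.    0.001] j6 -0.411 F [ 5.2  3.8 -8.5] T [ 0.55 -0.89  0.15] open 0.0225 ff 25.4
slip [0.022]
t 22.65 pos [ 0.5292 -0.1308  0.1487] yaw 1.372 tilt [0. 0.] j6 -0.111 F [  7.4   3.9 -11.3] T [ 0.52 -1.04  0.18] open 0.0229 ff 25.4
slip [0.021]
t 22.95 pos [ 0.5293 -0.1308  0.1489] yaw 1.072 tilt [0.001 0.   ] j6 0.189 F [  7.6   3.4 -12. ] T [ 0.59 -1.27  0.11] open 0.0231 ff 25.3
slip [0.019]
t 23.25 pos [ 0.5294 -0.1309  0.1491] yaw 0.772 tilt [0.001 0.   ] j6 0.489 F [  8.7   2.2 -12. ] T [ 0.5  -1.49  0.22] open 0.0227 ff 25.2
slip [0.02]
t 23.55 pos [ 0.5295 -0.131   0.1493] yaw 0.472 tilt [0.001 0.   ] j6 0.789 F [ 10.7   2.5 -12.1] T [ 0.35 -1.63  0.14] open 0.0225 ff 25.2
slip [0.02]
```

```bash
C="python3 chk.py"
python3 -m jog '[1,0,0,0,0,0,0.15, 1,0,0,0,0,0,0.15]' >/dev/null && $C && python3 -m jog '[1,0,0,-0.0001,0,0,0.15, 1,0,0,-0.0001,0,0,0.15]' >/dev/null && $C && python3 -m jog '[1,0,0,-0.0001,0,0,0.15, 1,0,0,-0.0001,0,0,0.15]' >/dev/null && $C && python3 -m jog '[1,0,0,-0.0001,0,0,0.15, 1,0,0,-0.0001,0,0,0.15]' >/dev/null && $C && python3 -m jog '[1,0,0,-0.0001,0,0,0.15, 1,0,0,-0.0001,0,0,0.18]' >/dev/null && $C
```

```text
t 23.85 pos [ 0.5296 -0.1311  0.1495] yaw 0.172 tilt [ 0.002 -0.   ] j6 1.089 F [  9.4   0.3 -11. ] T [ 0.27 -1.58  0.15] open 0.023 ff 25.3
slip [0.022]
t 24.15 pos [ 0.5284 -0.1312  0.1496] yaw -0.128 tilt [-0.002 -0.   ] j6 1.389 F [-2.5 -0.  -3.5] T [0.13 0.48 0.3 ] open 0.0229 ff 25.7
slip [0.294]
```

Slip began abruptly at about 1.95 turns with the torque doubled, so the nut is at its stop. Next I'll release, lift, turn the tool to mill +y, and check the nut's height.

```bash
python3 -m jog '[0.5,0,0,0,0,0,0, 0.5,0,0,0,0,0,0, 0.5,0,0,-0.015,0,0,0, 0.5,0,0,-0.03,0,0,0, 0.5,0,0,0,0,0,-0.186, 0.5,0,0,0,0,0,-0.186, 0.5,0,0,0,0,0,-0.186, 0.5,0,0,0,0,0,-0.186, 0.5,0,0,0,0,0,-0.186, 0.5,0,0,0,0,0,-0.186, 0.5,0,0,0,0,0,-0.186, 0.5,0,0,0,0,0,-0.186, 0.5,0,0,0,0,0,-0.186, 0.5,0,0,0,0,0,-0.186, 1,0.025,0,0,0,0,0, 1,0.025,0,0,0,0,0, 1,0,0,0,0,0,0]'
python3 - <<'E'
from cell import env,cams
from h import *
s,R=state(env)
w=cams.get_image("wrist");cv2.imwrite("pics/w2.png",cv2.resize(w["color"],(768,576)));np.savez("pics/w2.npz",**w)
d=cams.get_image("side")
for h in (.1225,.1305):
    print(h,[(a,p.round(4)) for c,a,p in redballs(w,h) if p[0]>.45])
H=hsv(d);p=pts(d);m=((H[...,0]<6)|(H[...,0]>174))&(H[...,1]>150)&(H[...,2]>60)
for c,a,l in blobs(m): print("side",c.round(1),a,np.nanmedian(p[l],0).round(4),ray(d,*c,.1305).round(4))
H=hsv(w);y=(H[...,0]>15)&(H[...,0]<34)&(H[...,1]>140)&(H[...,2]>60)
for c,a,l in blobs(y,60):
    v,u=np.nonzero(l);print("yel",c.round(1),a,"bbox",u.min(),u.max(),v.min(),v.max(),fray(w,*c,.12).round(4))
E
```

```text
t: 26.32
eef_pos: [0.5209, -0.0809, 0.1961]
ee_rot: [0.001, 0.645, 0.764, 0.0]
force: [0.1, -0.4, 0.1]
opening: -0.0002
finger_force: 0.0
t 26.32 pos [ 0.5209 -0.0809  0.1961] yaw 1.739 tilt [ 0.001 -0.   ] j6 -0.392 F [ 0.1 -0.4  0.1] T [-0.05 -0.03 -0.02] open -0.0002 ff 0.0
0.1225 []
0.1305 []
side [281.  200.8] 10 [ 0.5799 -0.1289  0.1337] [ 0.5807 -0.125   0.1305]
side [250.  206.3] 13 [ 0.477  -0.1425  0.132 ] [ 0.477  -0.1419  0.1305]
side [203.7 236.3] 300 [ 0.3185 -0.1371  0.0057] [ 0.3278 -0.264   0.1305]
side [414.8 295.8] 96 [ 0.8857 -0.505   0.088 ] [ 0.8618 -0.5354  0.1305]
yel [253.1  57.5] 203 bbox 205 305 56 59 [0.5018 0.0157 0.12  ]
yel [259.  193.4] 3969 bbox 226 292 162 247 [ 0.5207 -0.0732  0.12  ]
```

View pics/w2.png

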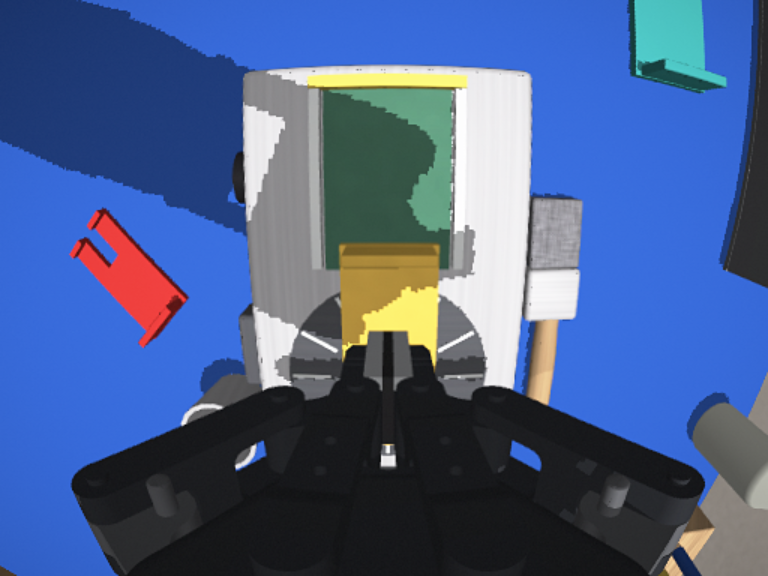

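The wrist view shows the closed fingers at about (388,340), centred over the keeper, with its tab at (390,250), the pad ahead and the end stop at (388,82). The balls sit about 7 mm higher than at the start. I'll descend behind the tab.

```bash
python3 -m jog '[1,0,0,0.03,0,0,0, 1,0,0,0.026,0,0,0, 1,0,0,0.01,0,0,0, 1,0,0,0,0,0,0]' && python3 -m jog '[1,0.004,0,0,0,0,0, 1,0.006,0,0,0,0,0, 1,0.01,0,0,0,0,0, 1,0.01,0,0,0,0,0, 1,0.01,0,0,0,0,0, 1,0.01,0,0,0,0,0, 1,0.01,0,0,0,0,0]'
python3 - <<'E'
from cell import env,cams
from h import *
state(env)
w=cams.get_image("wrist");cv2.imwrite("pics/w3.png",cv2.resize(w["color"],(768,576)))
E
```

```text
t: 26.92
eef_pos: [0.5209, -0.0823, 0.1289]
ee_rot: [-0.0, 0.646, 0.763, -0.0]
force: [0.4, -0.0, 1.5]
opening: 0.0003
finger_force: 0.0
t: 27.8
eef_pos: [0.5107, -0.022, 0.1288]
ee_rot: [-0.0, 0.646, 0.763, 0.0]
force: [0.9, -2.3, 1.1]
opening: 0.0001
finger_force: 1.1
t 27.8 pos [ 0.5107 -0.022   0.1288] yaw 1.737 tilt [-0.  0.] j6 -0.281 F [ 0.9 -2.3  1.1] T [-0.36 -0.06 -0.02] open 0.0001 ff 1.1
```

View pics/w3.png

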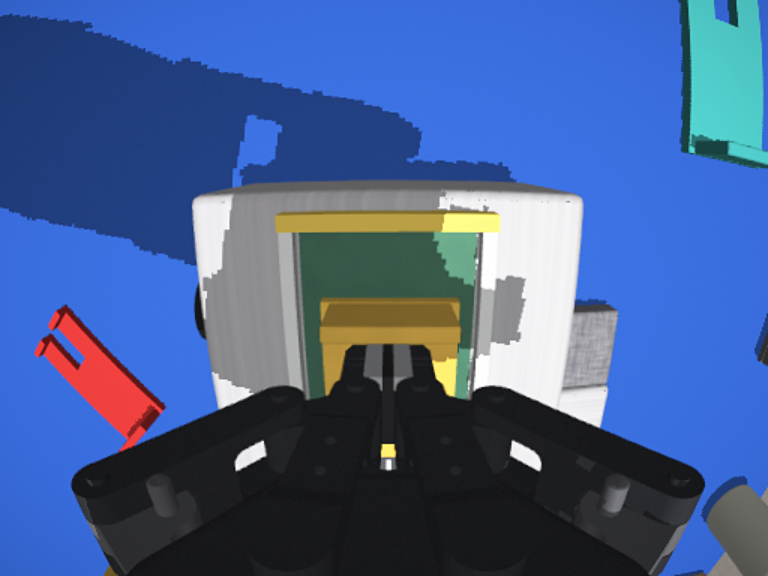

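The keeper is sliding squarely between the rails, with its tab at (390,320) and the end stop at (388,222). About 26 mm are left, so I'll feel for the stop.

```bash
cat > c2.py <<'E'
import sys
from cell import env
from h import *
s,R=state(env);f=s["force"]@R[:,0];print("push",round(-f,1));sys.exit(int(f<-7))
E
C="python3 c2.py"
python3 -m jog '[1,0.008,0,0,0,0,0, 1,0.007,0,0,0,0,0, 1,0.004,0,0,0,0,0, 1,0.002,0,0,0,0,0]'>/dev/null; $C && python3 -m jog '[1,0.0015,0,0,0,0,0]'>/dev/null; $C && python3 -m jog '[1,0.0015,0,0,0,0,0]'>/dev/null && $C && python3 -m jog '[1,0.0015,0,0,0,0,0]'>/dev/null && $C && python3 -m jog '[1,0.0015,0,0,0,0,0]'>/dev/null && $C && python3 -m jog '[1,0.0015,0,0,0,0,0]'>/dev/null && $C && python3 -m jog '[1,0.0015,0,0,0,0,0]'>/dev/null && $C
```

```text
t 28.35 pos [ 0.5073 -0.0018  0.1287] yaw 1.737 tilt [-0.  0.] j6 -0.242 F [-0.2 -1.1 -0.5] T [-0.21 -0.05 -0.01] open -0.0001 ff 0.5
push 1.0
t 28.48 pos [ 5.070e-01 -4.000e-04  1.287e-01] yaw 1.737 tilt [-0.  0.] j6 -0.239 F [ 0.9 -1.1 -0.6] T [-0.16 -0.07 -0.03] open 0.0001 ff 0.5
push 1.3
t 28.6 pos [0.5068 0.001  0.1287] yaw 1.737 tilt [-0. -0.] j6 -0.236 F [ 0.5 -1.5 -0.8] T [-0.13 -0.02 -0.01] open -0.0001 ff 0.5
push 1.6
t 28.73 pos [0.5066 0.0025 0.1287] yaw 1.737 tilt [-0.  0.] j6 -0.233 F [ 0.6 -1.5 -0.9] T [-0.19 -0.05  0.01] open 0.0003 ff 0.5
push 1.6
t 28.85 pos [0.5064 0.0039 0.1288] yaw 1.737 tilt [ 0. -0.] j6 -0.23 F [ 1.5 -8.7  0.2] T [-1.23 -0.14 -0.02] open -0.0003 ff 3.9
push 8.8
```

```bash
python3 -m jog '[1,0.0007,0,0,0,0,0, 1,0,0,0,0,0,0]'; python3 -m jog '[1,-0.004,0,0,0,0,0, 1,-0.01,0,0,0,0,0, 1,0,0,-0.03,0,0,0, 1,0,0,-0.06,0,0,0, 1,-0.04,0,-0.03,0,0,0, 1,-0.06,0,0,0,0,0, 1,-0.02,0,0,0,0,0, 1,0,0,0,0,0,0, 1,0,0,0,0,0,0]'
python3 - <<'E'
from cell import env,cams
from h import *
state(env)
w=cams.get_image("wrist");cv2.imwrite("pics/w4.png",cv2.resize(w["color"],(768,576)))
d=cams.get_image("side");H=hsv(d);p=pts(d);m=((H[...,0]<6)|(H[...,0]>174))&(H[...,1]>150)&(H[...,2]>60)
for c,a,l in blobs(m): print("side",c.round(1),a,np.nanmedian(p[l],0).round(4))
E
```

```text
t: 29.1
eef_pos: [0.5064, 0.0039, 0.1288]
ee_rot: [0.001, 0.646, 0.763, -0.0]
force: [1.6, -7.8, -0.5]
opening: -0.0003
finger_force: 4.1
t: 30.22
eef_pos: [0.5283, -0.1267, 0.2486]
ee_rot: [-0.0, 0.646, 0.763, 0.0]
force: [-0.2, -0.4, 1.3]
opening: 0.0005
finger_force: 0.0
t 30.23 pos [ 0.5283 -0.1267  0.2486] yaw 1.737 tilt [-0.  0.] j6 -0.47 F [-0.2 -0.4  1.3] T [ 0.01 -0.03 -0.01] open 0.0005 ff 0.0
side [281.  200.8] 10 [ 0.58   -0.1288  0.1332]
side [250.1 206.4] 11 [ 0.4766 -0.1467  0.134 ]
side [203.6 236.2] 304 [ 0.3184 -0.138   0.006 ]
side [414.8 295.7] 94 [ 0.8854 -0.5047  0.0878]
```

View pics/w4.png

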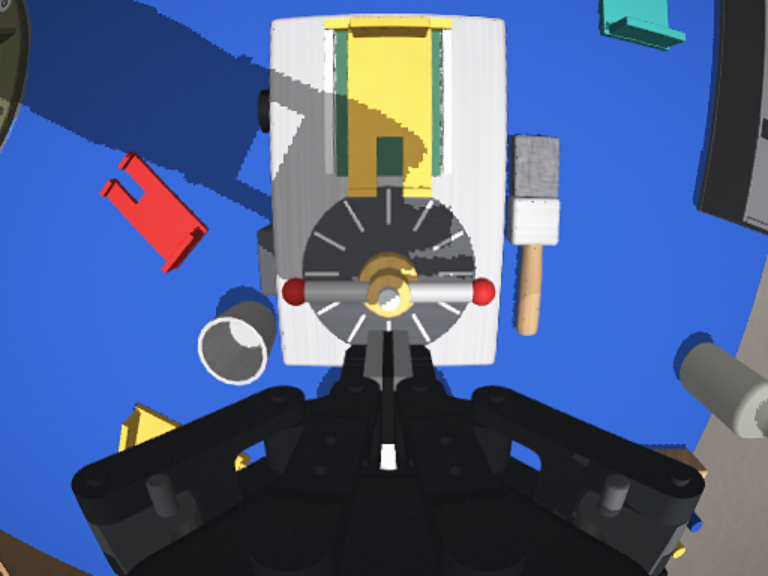

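The keeper lies straight, with its tab against the end stop at (388,28), and clear of the nut. The nut is up with its arms square at (295,292) and (482,292), and the cup and brush haven't moved.

```bash
python3 -c "
from cell import job
print(job.close_job())"
```

```text
the job is handed in; nothing more can be done
None
```

I turned the nut clockwise about 1.95 turns until I felt its stop and left it up, slid the keeper flat against the end stop, and handed the job in at about 30 s; I saw no bystander disturbed.

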